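# Hang a router template on the template tree

### The job

Turn the template tree gently, without spinning it, until it comes fully up against its stop, so that its one empty branch points out to the front. Then take the plywood template out of its slotted stand, thread its round hole over that empty branch, push it fully back against the wooden shoulder and lower it so that it hangs there by itself; feel your way, do not force the tree or the template, do not let the template drop, and leave the other things on the bench alone.

Things in the scene. Friction and masses are not known exactly. Their poses are not given: they have to be found in the camera images.
- rack: Fixed template tree: round wooden base, 150 mm across, 28 mm high, with a steel post (18 mm across, top at 230 mm). Origin: centre of the base's underside, on the turning axis. Its -x axis is the front, where the empty branch must end. On the post turns a head, 40 mm across and 34 mm high, with four level branches 90 degrees apart; one is empty, three are full.
- branch_lowest (a point): Fixed point on the rack, 85 mm in front of the axis and 170 mm above the underside: where the empty branch's centre line would be, once turned to the front, with the head clamped at its lowest. The head's actual height is NOT measured: all branches lie 8 to 52 mm above this point (178 to 222 mm above the bench); find the height by touch or sight. The clamp does not slip.
- shoulder_lowest (a point): Same height, 50 mm in front of the axis; above it lies the outer face of the empty branch's wooden shoulder disc, 28 mm across. A branch is a 10 mm steel rod with a round rubber end, 120 mm from the axis. Full branches bear boards up to 80 mm wide, 47 to 87 mm from the axis, from 17 mm above to 116 mm below their branch, held on by black caps.
- tree (a joint): Turn of the head about the rack's vertical axis, rad. 0: against its hard stop, empty branch along the rack's -x. Starts between -1.5 and -0.75, cannot exceed 0; negative: the empty branch is that angle clockwise, seen from above, from the front (at -1.5 nearly along the rack's +y). Stiff: about 0.25 N m of friction (3 N at 85 mm from the axis); stays where it is left.
- template: Loose plywood template standing upright in the stand: 12 mm thick (its x), 90 mm wide (y), 150 mm high (z), 0.11 to 0.22 kg. Origin: centre of its lower edge. Round 17 mm hole along x, centre 98 mm above the lower edge; below it a slot 45 by 17 mm, centred 40 mm above the edge. Either face may be to the back. Pinch it by the top edge, above the hole, across its thickness.
- hole (a point): Centre of the template's round hole, in mid-thickness; axes as the template's.
- stand: Fixed wooden stand, 70 by 120 mm and 38 mm high, with a slot 16 mm wide along its y, 30 mm deep, floor 8 mm above the bench, open at the top and both ends. Origin: centre of its underside.
- glue: Bystander: glue bottle, 60 mm across, 150 mm high. Origin: centre of its underside.
- offcut: Bystander: wooden offcut lying flat, 50 (x) by 190 (y) by 40 mm. Origin: centre of its underside.
- bar_clamp: Bystander: bar clamp lying flat, 340 mm long along its y, about 130 mm wide, 35 mm high. Origin: on the bench under the middle of its bar.
There are look-alikes about, which are no part of the job. There is more than one size of the template; the job needs the middle-sized.

How it is judged:
By the outcome, as a careful person would: the job done as asked, in the order asked, and still so for the second after the job is handed in, with the robot touching nothing.
It also fails if it takes over 72 s, if anything falls off the work surface, if the arm or the gripper's body presses on something with over 40 N, if the wrist force passes 120 N, or if a joint passes its speed limit or range.

### The arm

A 6-joint arm with a two-finger parallel gripper is mounted at the origin on the work surface. World frame = base frame: x ahead of the robot, y to its left, z up, the work surface at z = 0. Lengths are in m, angles in rad, forces in N, time in s.
With the tool pointing down it reaches from about 0.35 to 0.975 m from the base axis. Payload 4.9 kg.
Tool frame: the origin (TCP) lies at the very end of the fingers, on their centre line; the grasp point (between the pads) lies 19 mm behind it (ctrl.grip_point_offset is the distance from the TCP to the grasp point, in m); z points along the fingers, y is the line along which they close (so a half turn about z gives the same grasp; the last joint's range is limited). The gripper opens to 85 mm and grips with 20 to 120 N. Pads are 22 mm wide; open, the fingers measure 114 mm over their backs; the gripper's body (76 mm by 85 mm) begins 54 mm behind the grasp point. The pads swing forward as they close: fully open they stand 13 mm farther back than shut.
Start: joints at [1.161, 0.053, 1.613, -0, 1.476, -0.119], TCP at [0.179, 0.599, 0.231] pointing down, gripper open.
Joint ranges: [-3.01, 3.01], [-1.01, 2.22], [0.06, 2.58], [-1.02, 4.17], [0.09, 2.62], [-3.14, 3.14]. Speed limits (rad/s): [2.57, 2.57, 3.14, 3.14, 3.14, 3.14].

### API

Orientations are given as a rotation vector (axis times angle).
In Python, from station import ctrl gives the robot as it stands.
- The arm moves only by the tool send_rows, never from a script. Its argument "rows" is a list of rows, each a list of 3 entries, a list of its own where there are three numbers: the finger opening in cm, from 0 to 8.54, then the shift along the tool's x, y, z in cm, then the turn about the tool's z in degrees. A call has 1 to 10 rows; each row shifts and turns the commanded pose from where the row before left it, along the tool's axes as they then stand; what a row does not reach is not made up. A row lasts 1/8 s, in which the tool goes at most 62.5 mm and 10.7 degrees, less where a joint would pass 70% of its speed; a pose out of reach is approached as far as the arm can. A call with a gripper value outside its range is refused whole. The fingers move at their own pace and stop on an object; "newtons" is the grip in N (left out, the last holds). Time passes only in rows, so rows that do not move let the fingers close. It gives the time, the measured TCP pose, the force, the opening and the grip force at its end, in the units of the state.
- ctrl.get_obs(): the state, without advancing time (a new reading comes with each control period).
- ctrl.get_image(name): name is "scene" or "top" or "wrist"; returns a dict with "frame" (480x640x3 uint8, red, green, blue), "range_z" (480x640 float32, m along the optical axis (not along the pixel's ray), 0 where there is no reading), "fx", "fy", "cx", "cy" (pixels), "k1" (the pictures are not rectified: a ray, as slopes to the right and down, at radius r is drawn at 1 + k1 r^2 times it, then the intrinsics apply), "cam_to_world" (4x4, takes a point from camera to world coordinates). Camera axes: x right, y down, z forward; pixel columns grow to the right and rows downward; lengths in m; the calibration is good to about 2 mm. A picture is of the moment at which its call begins.
- ctrl.finish_job(): hands the job in; it is judged then, once.
The state is a dict: "t": time; "q": joint angles; "dq": joint speeds; "effort": joint torques, N m; "tool_pos": TCP position; "tool_rot": TCP orientation; "contact_force": force on the tool from outside, world axes, zero at the start; "wrist_torque": the same for the moment, N m; "opening": finger opening in m; "grip_force": force on a finger pad.
Only numpy, scipy, OpenCV 4.12 (cv2) and the standard library are available. Lean on these libraries where they do the work, as an engineer would, in place of code of your own. Each camera call takes 0.05 s, during which the arm holds its last target. There are 200 camera calls.

## Working session

There is one attempt and no reset: what is moved stays moved. The work goes in short steps, Python scripts to look and compute and a tool call to move; the robot and the scene stay as the last step left them, time stands still between calls to the robot, and variables do not carry over. Pictures are saved under pics/ and viewed, at most 10 in all, crops included, and the job is handed in when it is done.

Besides the shell and the picture viewer there is one more tool, called after ">>>" as name(argument=value, ...), one argument or row to a line, values as JSON. send_rows: Moves the arm, as the interface text tells. Its arguments: {"type":"object","properties":{"rows":{"type":"array","items":{"type":"array"}},"newtons":{"type":"number"}},"required":["rows"]}

```bash
ls; mkdir -p pics
cat > h.py <<'E'
import numpy as np,cv2
from station import ctrl
from scipy.spatial.transform import Rotation as R
def pts(im):
    z=im["range_z"]; h,w=z.shape
    u,v=np.meshgrid(np.arange(w),np.arange(h))
    K=np.array([[im["fx"],0,im["cx"]],[0,im["fy"],im["cy"]],[0,0,1.]])
    p=cv2.undistortPoints(np.stack([u,v],-1).reshape(-1,1,2).astype(np.float64),K,np.array([im["k1"],0,0,0.])).reshape(h,w,2)
    P=np.dstack([p[...,0]*z,p[...,1]*z,z])
    T=np.array(im["cam_to_world"]); W=P@T[:3,:3].T+T[:3,3]
    W[z==0]=np.nan
    return W
def save(im,n,crop=None,s=1):
    f=im["frame"][...,::-1]
    if crop: a,b,c,d=crop; f=f[b:d,a:c]
    cv2.imwrite("pics/"+n,cv2.resize(f,None,fx=s,fy=s,interpolation=cv2.INTER_CUBIC))
E
python3 - <<'E'
from h import *
ims={n:ctrl.get_image(n) for n in("scene","top")}
np.save("ims.npy",ims,allow_pickle=True)
for n in ims: save(ims[n],n+"0.png"); print(n,np.round(ims[n]["cam_to_world"],3).tolist(),ims[n]["fx"],ims[n]["k1"])
o=ctrl.get_obs(); print({k:np.round(v,3).tolist() for k,v in o.items()})
E
```

```text
pics
scene [[-0.814, 0.385, -0.435, 1.073], [0.581, 0.565, -0.586, 0.73], [0.02, -0.73, -0.683, 0.909], [0.0, 0.0, 0.0, 1.0]] 441.7895290549412 -0.06118533723243137
top [[-0.009, -0.989, 0.148, 0.39], [-1.0, 0.007, -0.015, 0.079], [0.014, -0.148, -0.989, 1.5], [0.0, 0.0, 0.0, 1.0]] 616.2873015387679 -0.20601844483863013
{'t': 0.1, 'q': [1.161, 0.053, 1.614, -0.0, 1.476, -0.119], 'dq': [0.001, -0.002, -0.001, -0.0, -0.0, 0.002], 'effort': [0.0, -39.49, -37.136, -0.0, 0.004, 0.0], 'tool_pos': [0.179, 0.598, 0.23], 'tool_rot': [-0.455, -3.108, 0.003], 'contact_force': [-0.059, 0.044, -0.172], 'wrist_torque': [0.036, -0.043, -0.036], 'grip_force': 0.0, 'opening': 0.086}
```

View pics/scene0.png

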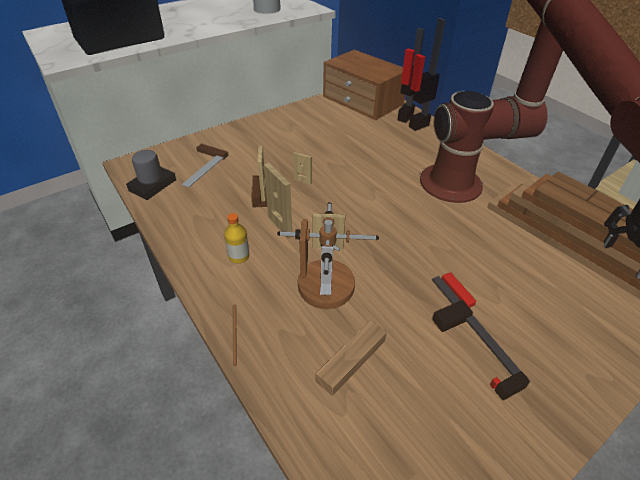

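View pics/top0.png

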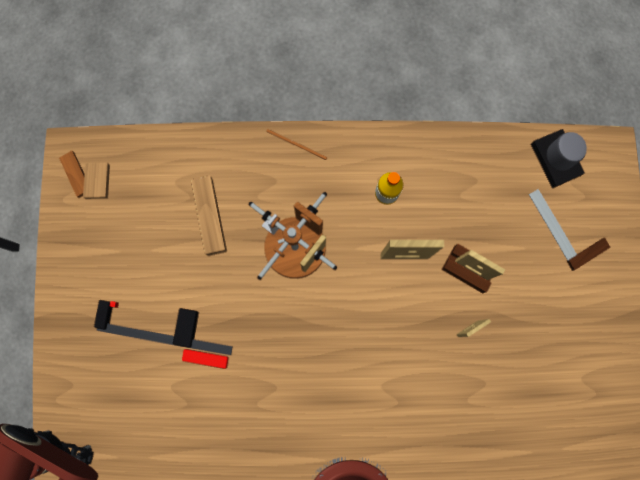

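The scene view shows the tree at about (327,280), the templates at (262–300,150–210), the bottle at (236,240), the offcut and the clamp. In the top view the tree is at (295,245). Its seemingly empty branch points to (260,277), and the stand with a template is at (473,267).

Run:
```python
from h import *
ims=np.load("ims.npy",allow_pickle=True).item()
im=ims["top"]; W=pts(im)
a=cv2.resize(im["frame"][180:345,235:515][...,::-1],None,fx=2.85,fy=2.85,interpolation=cv2.INTER_CUBIC)
cv2.imwrite("pics/c1.png",a)
im2=ims["scene"];save(im2,"c2.png",(225,140,425,310),3.5)
z=W[...,2]
def comp(lo,hi,m=25):
    n,l,s,c=cv2.connectedComponentsWithStats(((z>lo)&(z<hi)).astype(np.uint8))
    for i in range(1,n):
        if s[i,4]>m:
            P=W[l==i]; r=cv2.minAreaRect((P[:,:2]*1000).astype(np.float32))
            print(lo,s[i].tolist(),"mean",P.mean(0).round(3),"rect",np.round(r[0],0),np.round(r[1],0),round(r[2],1),"zmax",np.percentile(P[:,2],95).round(3))
comp(.025,.06);print();comp(.09,.4)
```

```text
0.025 [533, 129, 52, 58, 959] mean [ 0.841 -0.538  0.036] rect [ 850. -549.] [132.  96.] 23.2 zmax 0.053
0.025 [191, 175, 35, 80, 1618] mean [0.698 0.34  0.039] rect [702. 342.] [193.  52.] 12.5 zmax 0.044
0.025 [376, 186, 24, 18, 87] mean [ 0.737 -0.09   0.043] rect [744. -91.] [60. 27.] 61.9 zmax 0.057
0.025 [280, 217, 19, 11, 99] mean [0.682 0.143 0.029] rect [682. 143.] [24. 44.] 4.4 zmax 0.034
0.025 [300, 225, 22, 21, 182] mean [0.648 0.095 0.028] rect [647.  95.] [51. 38.] 63.0 zmax 0.033
0.025 [264, 229, 19, 33, 237] mean [0.629 0.185 0.028] rect [628. 187.] [38. 83.] 65.0 zmax 0.033
0.025 [271, 244, 51, 34, 631] mean [0.582 0.132 0.028] rect [579. 126.] [90. 87.] 52.0 zmax 0.033
0.025 [443, 244, 49, 49, 839] mean [ 0.559 -0.288  0.037] rect [ 566. -300.] [122.  71.] 58.9 zmax 0.045
0.025 [382, 251, 51, 8, 114] mean [ 0.593 -0.139  0.042] rect [ 593. -139.] [120.  14.] 83.3 zmax 0.057
0.025 [94, 300, 22, 30, 372] mean [0.459 0.598 0.032] rect [458. 594.] [45. 72.] 80.3 zmax 0.037
0.025 [173, 308, 25, 40, 698] mean [0.427 0.393 0.033] rect [427. 393.] [48. 89.] 81.4 zmax 0.038

[... 305 characters left out ...]
[553, 132, 34, 34, 855] mean [ 0.846 -0.542  0.119] rect [ 850. -547.] [77. 79.] 87.0 zmax 0.128
0.09 [379, 172, 25, 25, 471] mean [ 0.754 -0.097  0.116] rect [757. -99.] [57. 54.] 64.8 zmax 0.152
0.09 [249, 192, 88, 89, 2122] mean [0.623 0.118 0.188] rect [620. 129.] [173. 171.] 7.0 zmax 0.207
0.09 [385, 240, 59, 15, 799] mean [ 0.597 -0.137  0.17 ] rect [ 600. -139.] [119.  17.] 89.8 zmax 0.199
0.09 [462, 250, 43, 27, 475] mean [ 0.562 -0.302  0.138] rect [ 564. -304.] [90. 16.] 60.4 zmax 0.16
0.09 [464, 319, 27, 18, 131] mean [ 0.419 -0.29   0.104] rect [ 419. -292.] [10. 64.] 30.4 zmax 0.111
0.09 [29, 428, 65, 37, 618] mean [0.184 0.562 0.33 ] rect [195. 589.] [149.  42.] 65.6 zmax 0.392
```

View pics/c1.png

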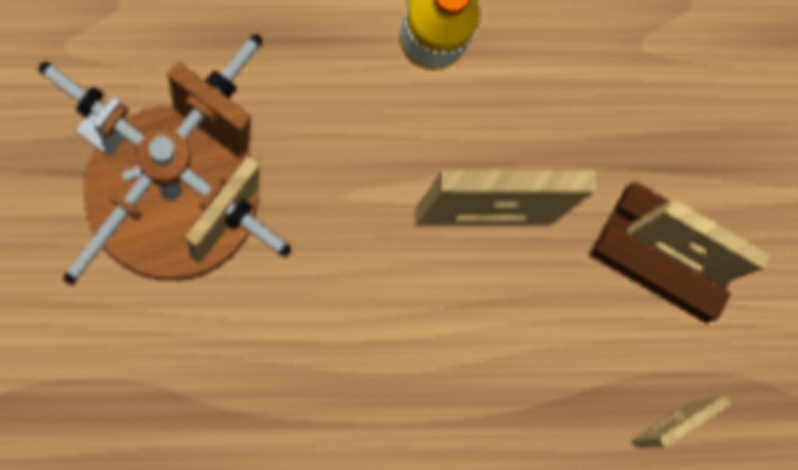

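View pics/c2.png

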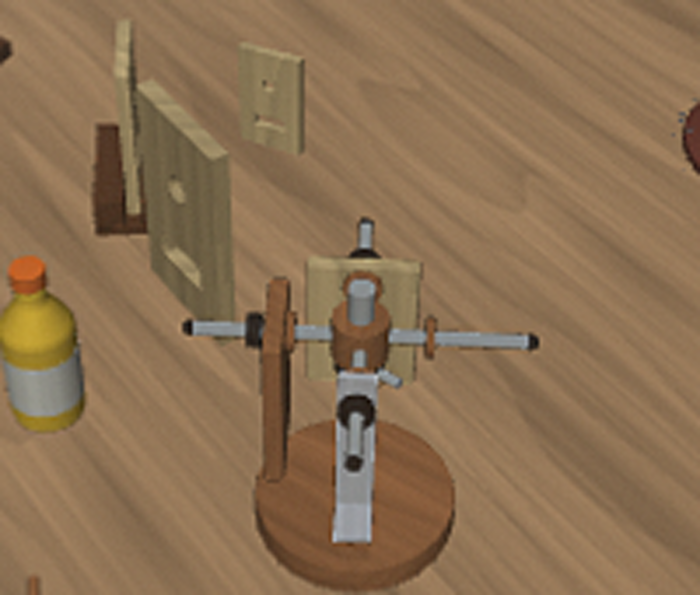

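The crops show the empty branch at c1 (70,278), with its shoulder at (128,205) and no cap or board. The dark stand holds one template at c1 (700,235). The bigger look-alike is free-standing at c1 (505,200) and the small one is at (680,422).

Run:
```python
from h import *
ims=np.load("ims.npy",allow_pickle=True).item()
W=pts(ims["top"]); z=W[...,2]
sub=np.zeros(z.shape,bool); sub[185:285,240:345]=1
b=W[sub&(z>.022)&(z<.034)][:,:2]*1000
print("base circle",cv2.minEnclosingCircle(b.astype(np.float32)))
t=W[sub&(z>.222)&(z<.24)]; print("post top",t.mean(0),len(t))
m=sub&(z>.15); 
for n in("top","scene"):
    W=pts(ims[n]); z=W[...,2]
    c=np.array([.625,.127]); 
    d=np.hypot(W[...,0]-c[0],W[...,1]-c[1]); a=np.degrees(np.arctan2(W[...,1]-c[1],W[...,0]-c[0]))%360
    for lo,hi in((0,90),(90,180),(180,270),(270,360)):
        k=(d>.098)&(d<.13)&(z>.12)&(a>lo)&(a<hi)
        P=W[k]
        if len(P): print(n,lo,len(P),P.mean(0).round(4),"zpct",np.percentile(P[:,2],[5,50,80,95]).round(4),"rmax",d[k].max(),"ang",np.median(a[k]))
# template
W=pts(ims["top"]); z=W[...,2]
s=np.zeros(z.shape,bool); s[245:300,440:512]=1
k=s&(z>.152)&(z<.165); P=W[k]; r=cv2.minAreaRect((P[:,:2]*1000).astype(np.float32)); print("tpl top",P.mean(0),r,cv2.boxPoints(r).round(0).tolist())
k=s&(z>.03)&(z<.044); P=W[k]; r=cv2.minAreaRect((P[:,:2]*1000).astype(np.float32)); print("stand",P.mean(0),r,cv2.boxPoints(r).round(0).tolist())
W=pts(ims["scene"]); z=W[...,2]
k=(z>.145)&(z<.17)&(abs(W[...,0]-.565)<.08)&(abs(W[...,1]+.3)<.08); P=W[k]; print("scene tpl top",len(P),P.mean(0) if len(P) else 0, np.nanmax(P[:,2]))
```

```text
base circle ((619.899169921875, 130.35812377929688), 74.9937744140625)
post top [0.62054949 0.12959426 0.22817953] 63
top 0 40 [0.6876 0.2147 0.1903] zpct [0.1847 0.1909 0.1929 0.1948] rmax 0.11683365617724645 ang 54.50306015271496
top 90 59 [0.5364 0.1948 0.1901] zpct [0.1857 0.1897 0.1926 0.1952] rmax 0.12517191499517974 ang 142.78811564688672
top 180 47 [0.5542 0.044  0.1907] zpct [0.1855 0.1906 0.1929 0.1952] rmax 0.12070492291026402 ang 229.6432931647006
top 270 36 [0.7085 0.0613 0.1902] zpct [0.1847 0.1904 0.1932 0.1938] rmax 0.11476171579172095 ang 321.5605941461738
scene 0 44 [0.69   0.2173 0.1906] zpct [0.1857 0.1909 0.1925 0.194 ] rmax 0.12202531372733026 ang 54.63906021058612
scene 90 46 [0.5399 0.1969 0.1892] zpct [0.1853 0.1889 0.191  0.1922] rmax 0.1232676471737937 ang 140.18389711090262
scene 180 19 [0.5565 0.0441 0.1904] zpct [0.1874 0.1908 0.1922 0.193 ] rmax 0.11897982593726365 ang 230.30060322028194
scene 270 32 [0.7113 0.0645 0.1897] zpct [0.186  0.19   0.1918 0.193 ] rmax 0.11553682551958079 ang 324.2374299852347
tpl top [ 0.56375421 -0.30402859  0.15698755] ((563.8931274414062, -304.18798828125), (88.7645263671875, 15.558284759521484), 61.09322738647461) [[536.0, -339.0], [549.0, -347.0], [592.0, -269.0], [579.0, -262.0]]
stand [ 0.55831725 -0.28811479  0.03680378] ((565.6610717773438, -300.22021484375), (122.285888671875, 70.72029876708984), 58.86708450317383) [[504.0, -334.0], [564.0, -371.0], [628.0, -266.0], [567.0, -230.0]]
scene tpl top 83 [ 0.57042908 -0.29428274  0.15624449] 0.1608315542923191
```

```bash
cat >> h.py <<'E'
def to(x,y,z,h=None):
    o=ctrl.get_obs(); M=R.from_rotvec(o["tool_rot"]).as_matrix(); p=np.array(o["tool_pos"])
    h0=np.degrees(np.arctan2(M[1,0],M[0,0]))
    print("t",round(o["t"],2),"pos",p.round(4),"head",h0.round(2),"tilt",M[:,2].round(3),"F",np.round(o["contact_force"],2),"op",round(o["opening"],4),"grip",round(o["grip_force"],1))
    print("shift cm, present axes",(M.T@(np.array([x,y,z])-p)*100).round(2))
    if h is not None:
        t=(h0-h+180)%360-180; N=M@R.from_euler("z",t,degrees=True).as_matrix()
        print("turn",t.round(2),"then shift cm",(N.T@(np.array([x,y,z])-p)*100).round(2))
E
python3 -c "
from h import *
to(.5665,.2233,.231,51.8)"
```

```text
t 0.1 pos [0.179  0.5982 0.2302] head 163.34 tilt [-0.001 -0.002 -1.   ] F [-0.06  0.04 -0.17] op 0.0855 grip 0.0
shift cm, present axes [-4.787e+01 -2.481e+01 -4.000e-02]
turn 111.54 then shift cm [-5.500e+00  5.364e+01 -4.000e-02]
```

>>> send_rows(
  rows=[
    [0, [0, 0, 0], 10],
    [0, [0, 0, 0], 10],
    [0, [0, 0, 0], 10],
    [0, [0, 0, 0], 10],
    [0, [0, 0, 0], 10],
    [0, [0, 0, 0], 10],
    [0, [0, 0, 0], 10],
    [0, [0, 0, 0], 10],
    [0, [0, 0, 0], 10],
    [0, [0, 0, 0], 10],
  ],
  newtons=60,
)

```text
t: 1.35
tool_pos: [0.179, 0.5984, 0.2305]
tool_rot: [2.678, 1.641, -0.002]
contact_force: [-0.1, -0.7, 0.3]
opening: -0.0002
grip_force: 0.0
```

>>> send_rows(
  rows=[
    [0, [0, 0, 0], 10],
    [0, [0, 0, 0], 1.5],
    [0, [0, 0, 0], 0],
  ],
)

```text
t: 1.72
tool_pos: [0.1791, 0.5986, 0.2309]
tool_rot: [2.824, 1.376, -0.001]
contact_force: [-0.0, 0.1, 0.9]
opening: -0.0002
grip_force: 0.0
```

```bash
python3 -c "
from h import *
to(.5665,.2233,.231,51.8)"
```

```text
t 1.73 pos [0.1791 0.5986 0.2309] head 51.96 tilt [-0.    -0.001 -1.   ] F [-0.03  0.15  0.95] op -0.0002 grip 0.0
shift cm, present axes [-5.68 53.63  0.  ]
turn 0.16 then shift cm [-5.53 53.65  0.  ]
```

>>> send_rows(
  rows=[
    [0, [-0.5, 3, 0], 0],
    [0, [-0.5, 5, 0], 0],
    [0, [-0.5, 5, 0], 0],
    [0, [-0.6, 5, 0], 0],
    [0, [-0.6, 5, 0], 0],
    [0, [-0.6, 5, 0], 0],
    [0, [-0.6, 5, 0], 0],
    [0, [-0.6, 5, 0], 0],
    [0, [-0.6, 5, 0], 0],
    [0, [-0.6, 5, 0], 0],
  ],
)

```text
t: 2.98
tool_pos: [0.5224, 0.256, 0.2314]
tool_rot: [-2.824, -1.376, -0.001]
contact_force: [0.7, 0.6, -0.6]
opening: -0.0002
grip_force: 0.0
```

>>> send_rows(
  rows=[
    [0, [0, 3.6, 0], 0],
    [0, [0, 2, 0], 0],
    [0, [0, 0, 0], 0],
    [0, [0, 0, 0], 0],
  ],
)

```text
t: 3.48
tool_pos: [0.5646, 0.2236, 0.2312]
tool_rot: [-2.824, -1.375, 0.001]
contact_force: [-0.0, -0.5, -0.5]
opening: -0.0
grip_force: 0.0
```

```bash
python3 -c "
from h import *
to(.5665,.2233,.175,51.8)"
```

```text
t 3.48 pos [0.5646 0.2236 0.2312] head 51.92 tilt [-0.001  0.    -1.   ] F [-0.04 -0.49 -0.49] op -0.0 grip 0.0
shift cm, present axes [0.09 0.17 5.62]
turn 0.12 then shift cm [0.09 0.17 5.62]
```

>>> send_rows(
  rows=[
    [0, [0, 0, 1], 0],
    [0, [0, 0.1, 2], 0],
    [0, [0, 0, 2], 0],
    [0, [0, 0, 0.6], 0],
    [0, [-0.5, 0, 0], 0],
    [0, [-0.5, 0, 0], 0],
    [0, [-0.5, 0, 0], 0],
    [0, [-0.3, 0, 0], 0],
    [0, [0, 0, 0], 0],
  ],
)

```text
t: 4.6
tool_pos: [0.5551, 0.2078, 0.1757]
tool_rot: [2.826, 1.373, 0.001]
contact_force: [-0.1, -0.1, -0.2]
opening: 0.0003
grip_force: 0.0
```

>>> send_rows(
  rows=[
    [0, [-0.2, 0, 0], 0],
    [0, [-0.2, 0, 0], 0],
    [0, [-0.2, 0, 0], 0],
    [0, [-0.2, 0, 0], 0],
  ],
)

```text
t: 5.1
tool_pos: [0.5504, 0.2021, 0.1754]
tool_rot: [-2.825, -1.373, -0.002]
contact_force: [0.7, 2.8, -0.3]
opening: 0.0
grip_force: 1.3
```

>>> send_rows(
  rows=[
    [0, [-0.25, -0.03, 0], -1.5],
    [0, [-0.44, -0.05, 0], -2.5],
    [0, [-0.44, -0.05, 0], -2.5],
    [0, [-0.44, -0.05, 0], -2.5],
    [0, [-0.44, -0.05, 0], -2.5],
    [0, [-0.44, -0.05, 0], -2.5],
    [0, [-0.44, -0.05, 0], -2.5],
  ],
)

```text
t: 5.98
tool_pos: [0.5324, 0.1788, 0.1753]
tool_rot: [-2.597, -1.768, -0.001]
contact_force: [1.7, 2.2, -0.2]
opening: 0.0003
grip_force: 1.3
```

```bash
cat >> h.py <<'E'
def br(c=(.6203,.130)):
    o=ctrl.get_obs(); M=R.from_rotvec(o["tool_rot"]).as_matrix(); d=np.array(o["tool_pos"])[:2]-c
    x=M[:2,0]; y=M[:2,1]; f=np.array(o["contact_force"])
    print("t",round(o["t"],2),"head",round(np.degrees(np.arctan2(x[1],x[0])),2),"radial",(-d@y).round(4),"behind",(d@x).round(4),"push",(f[:2]@x).round(2),"side",(f[:2]@y).round(2),"Tz",round(o["wrist_torque"][2],2))
E
python3 -c "
from h import *
br()"
```

```text
t 5.97 head 68.48 radial 0.0996 behind 0.0131 push 2.65 side 0.77 Tz 0.04
```

>>> send_rows(
  rows=[
    [0, [-0.44, -0.05, 0], -2.5],
    [0, [-0.44, -0.05, 0], -2.5],
    [0, [-0.44, -0.05, 0], -2.5],
    [0, [-0.44, -0.05, 0], -2.5],
    [0, [-0.44, -0.05, 0], -2.5],
    [0, [-0.44, -0.05, 0], -2.5],
    [0, [-0.44, -0.05, 0], -2.5],
    [0, [-0.35, -0.04, 0], -2],
  ],
)

```text
t: 6.98
tool_pos: [0.521, 0.1465, 0.1754]
tool_rot: [-2.261, -2.182, -0.002]
contact_force: [2.8, 2.9, -0.8]
opening: 0.0003
grip_force: 1.3
```

>>> send_rows(
  rows=[
    [0, [-0.21, -0.02, 0], -1.2],
    [0, [-0.21, -0.02, 0], -1.2],
    [0, [-0.21, -0.02, 0], -1.2],
    [0, [-0.21, -0.02, 0], -1.2],
  ],
)

```text
t: 7.48
tool_pos: [0.5199, 0.1379, 0.1753]
tool_rot: [-2.168, -2.273, 0.0]
contact_force: [1.1, 2.2, -0.8]
opening: -0.0001
grip_force: 1.3
```

>>> send_rows(
  rows=[
    [0, [-0.21, -0.02, 0], -1.2],
    [0, [-0.21, -0.02, 0], -1.2],
    [0, [-0.21, -0.02, 0], -1.2],
    [0, [-0.21, -0.02, 0], -1.2],
  ],
)

```text
t: 7.98
tool_pos: [0.5197, 0.1294, 0.1752]
tool_rot: [-2.071, -2.362, 0.001]
contact_force: [-0.7, 2.2, 0.5]
opening: -0.0001
grip_force: 1.3
```

```bash
python3 -c "
from h import *
br()"
```

```text
t 7.97 head 97.52 radial 0.0998 behind 0.0126 push 2.29 side -0.38 Tz 0.01
```

Turned 46° so far and still free. I'll carry on in slow steps.

>>> send_rows(
  rows=[
    [0, [-0.21, -0.02, 0], -1.2],
    [0, [-0.21, -0.02, 0], -1.2],
    [0, [-0.21, -0.02, 0], -1.2],
    [0, [-0.21, -0.02, 0], -1.2],
  ],
)

```text
t: 8.48
tool_pos: [0.5202, 0.1209, 0.1752]
tool_rot: [-1.97, -2.446, 0.001]
contact_force: [-2.2, 2.2, 0.0]
opening: -0.0001
grip_force: 1.4
```

>>> send_rows(
  rows=[
    [0, [-0.21, -0.02, 0], -1.2],
    [0, [-0.21, -0.02, 0], -1.2],
    [0, [-0.21, -0.02, 0], -1.2],
  ],
)

```text
t: 8.85
tool_pos: [0.5211, 0.1147, 0.1751]
tool_rot: [-1.892, -2.507, 0.001]
contact_force: [-3.9, 2.7, 0.6]
opening: 0.0001
grip_force: 1.4
```

>>> send_rows(
  rows=[
    [0, [-0.21, -0.02, 0], -1.2],
    [0, [-0.21, -0.02, 0], -1.2],
    [0, [-0.21, -0.02, 0], -1.2],
  ],
)

```text
t: 9.22
tool_pos: [0.5211, 0.1122, 0.175]
tool_rot: [-1.807, -2.559, -0.008]
contact_force: [-8.3, 17.4, 3.2]
opening: 0.0
grip_force: 9.3
```

>>> send_rows(
  rows=[
    [0, [0.3, 0, 0], 0],
    [0, [0.4, 0, 0], 0],
    [0, [0.8, 0, 0], 0],
    [0, [1, 0, 0], 0],
    [0, [0, 0, -2], 0],
    [0, [0, 0, -4], 0],
    [0, [0, 0, -2], 0],
    [0, [0, 0, 0], 0],
  ],
)

```text
t: 10.22
tool_pos: [0.5156, 0.1322, 0.2582]
tool_rot: [1.812, 2.561, 0.005]
contact_force: [0.3, 0.4, 0.2]
opening: -0.0002
grip_force: 0.0
```

Run:
```python
from h import *
to(.5643,-.3035,.28,61)
ims={n:ctrl.get_image(n) for n in("scene","top","wrist")}
np.save("ims1.npy",ims,allow_pickle=True)
c=np.array([.6203,.130])
for n in ims:
    W=pts(ims[n]); z=W[...,2]
    d=np.hypot(W[...,0]-c[0],W[...,1]-c[1]); a=np.degrees(np.arctan2(W[...,1]-c[1],W[...,0]-c[0]))%360
    for lo in(60,150,240,330):
        k=(d>.09)&(d<.125)&(z>.15)&(z<.2)&((a-lo)%360<90); P=W[k]
        if len(P)>8: q=P.mean(0)-[*c,0]; print(n,lo,len(P),P.mean(0).round(4),np.degrees(np.arctan2(q[1],q[0])).round(2)%360,np.percentile(P[:,2],[5,50,95]).round(4))
save(ims["wrist"],"w1.png")
```

```text
t 10.22 pos [0.5156 0.1322 0.2582] head 109.43 tilt [ 0.005  0.    -1.   ] F [0.29 0.41 0.22] op -0.0002 grip 0.0
shift cm, present axes [-42.71  -9.9   -2.17]
turn 48.43 then shift cm [-35.74  25.39  -2.17]
scene 60 56 [0.5925 0.232  0.19  ] 105.23 [0.1868 0.1903 0.1935]
scene 150 28 [0.5219 0.0999 0.19  ] 197.02 [0.1868 0.1898 0.1939]
scene 240 42 [0.6557 0.0321 0.1896] 289.89 [0.1845 0.1905 0.1924]
scene 330 63 [0.7222 0.1632 0.19  ] 18.03 [0.1849 0.1904 0.1935]
top 150 15 [0.5114 0.0943 0.1903] 198.14 [0.1857 0.19   0.1953]
top 240 65 [0.652  0.0298 0.1898] 287.53 [0.1848 0.1898 0.1947]
top 330 63 [0.7207 0.1615 0.1904] 17.4 [0.1857 0.1901 0.1956]
wrist 60 1015 [0.5883 0.2288 0.1916] 107.95 [0.1881 0.1919 0.1938]
wrist 150 33 [0.5104 0.0978 0.1887] 196.35 [0.1865 0.1888 0.1904]
wrist 330 411 [0.7146 0.1586 0.1915] 16.86 [0.1876 0.1921 0.1935]
```

View pics/w1.png

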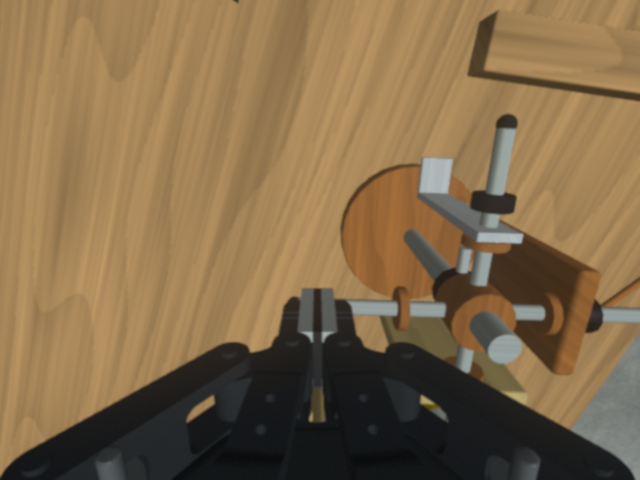

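The wrist view shows the empty branch at (340–450,308), partly hidden by the fingers, with its shoulder at (402,308). The tree stands against its stop, front ≈ 197.4°. I'll touch the rod from above to get its height.

>>> send_rows(
  rows=[
    [0, [-1.3, 0, 0], 0],
    [0, [-2, -0.2, 0], 0],
    [0, [0, 0, 2], 0],
    [0, [0, 0, 2], 0],
    [0, [0, 0, 1.5], 0],
    [0, [0, 0, 0.5], 0],
    [0, [0, 0, 0.1], 0],
    [0, [0, 0, 0], 0],
  ],
)

```text
t: 11.38
tool_pos: [0.5239, 0.1006, 0.1951]
tool_rot: [1.814, 2.564, 0.001]
contact_force: [-0.2, -0.1, -0.3]
opening: 0.0
grip_force: 0.0
```

>>> send_rows(
  rows=[
    [0, [0, 0, 0.1], 0],
    [0, [0, 0, 0.1], 0],
    [0, [0, 0, 0.1], 0],
    [0, [0, 0, 0], 0],
  ],
)

```text
t: 11.88
tool_pos: [0.5237, 0.1004, 0.1922]
tool_rot: [1.814, 2.564, 0.001]
contact_force: [-1.2, -0.9, 4.6]
opening: 0.0002
grip_force: 2.2
```

>>> send_rows(
  rows=[
    [0, [0, 0, -1], 0],
    [0, [0, 0, -4], 9],
    [0, [0, 0, -4], 10],
    [5, [0, 0, -1], 10],
    [5, [0, 0, 0], 10],
    [5, [0, 0, 0], 10],
    [5, [-3, 2.7, 0], 0.4],
    [5, [-5, 3.5, 0], 0],
    [5, [-5, 3.5, 0], 0],
    [5, [-5, 3.5, 0], 0],
  ],
)

```text
t: 13.12
tool_pos: [0.548, -0.1231, 0.2915]
tool_rot: [2.72, 1.572, 0.001]
contact_force: [0.6, -0.2, 0.3]
opening: 0.0501
grip_force: 0.0
```

>>> send_rows(
  rows=[
    [5, [-5, 3.5, 0], 0],
    [5, [-5, 3.5, 0], 0],
    [5, [-4, 3, 0], 0],
    [5, [-1, 0.5, 0], 0],
    [5, [0, 0, 0], 0],
    [5, [0, 0, 0], 0],
  ],
)

```text
t: 13.88
tool_pos: [0.5643, -0.3024, 0.2915]
tool_rot: [-2.719, -1.573, -0.001]
contact_force: [-0.6, -0.1, 0.2]
opening: 0.0499
grip_force: 0.0
```

Run:
```python
from h import *
to(.564,-.304,.131,60)
im=ctrl.get_image("wrist"); np.save("w2.npy",im,allow_pickle=True)
W=pts(im); z=W[...,2]
near=(abs(W[...,0]-.564)<.08)&(abs(W[...,1]+.304)<.08)
for lo,hi in((.154,.168),(.03,.044)):
    k=near&(z>lo)&(z<hi); P=W[k]; r=cv2.minAreaRect((P[:,:2]*1000).astype(np.float32)); print(len(P),P.mean(0),np.round(r[0],1),np.round(r[1],1),round(r[2],1),cv2.boxPoints(r).round(0).tolist())
save(im,"w2.png")
```

```text
t 13.88 pos [ 0.5643 -0.3024  0.2915] head 60.12 tilt [ 0.  0. -1.] F [-0.64 -0.05  0.23] op 0.0499 grip 0.0
shift cm, present axes [-0.17  0.05 16.05]
turn 0.12 then shift cm [-0.17  0.06 16.05]
1668 [ 0.56474052 -0.30325391  0.15836056] [ 563.7 -305. ] [90.1 12. ] 59.3 [[536.0, -341.0], [546.0, -347.0], [592.0, -269.0], [582.0, -263.0]]
5144 [ 0.56714233 -0.29870051  0.0382614 ] [ 565.2 -302.1] [120.8  70.2] 59.2 [[504.0, -336.0], [564.0, -372.0], [626.0, -268.0], [566.0, -232.0]]
```

View pics/w2.png

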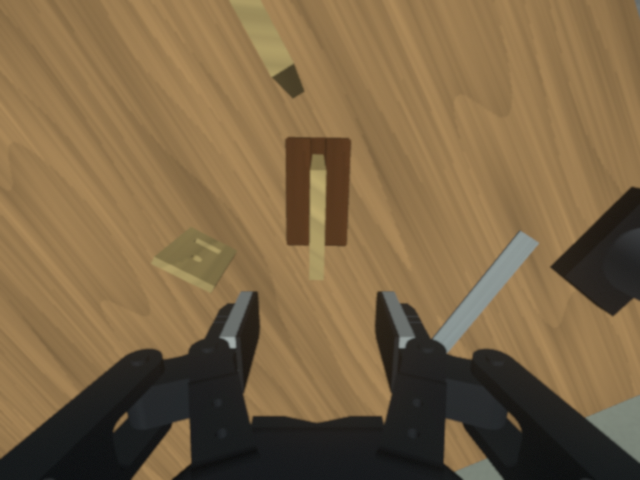

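The wrist view shows the template's top edge between the fingers at (318,215), in the dark stand. The measured top is 90.1 × 12 mm at z = 0.158, so it is the right one.

>>> send_rows(
  rows=[
    [5, [-0.25, 0.08, 2], 0.8],
    [5, [0, 0, 4], 0],
    [5, [0, 0, 4], 0],
    [5, [0, 0, 3], 0],
    [5, [0, 0, 2], 0],
    [5, [0, 0, 1.05], 0],
    [5, [0, 0, 0], 0],
  ],
)

```text
t: 14.8
tool_pos: [0.5635, -0.3061, 0.1304]
tool_rot: [-2.731, -1.553, 0.0]
contact_force: [0.1, -0.7, 0.2]
opening: 0.0499
grip_force: 0.0
```

>>> send_rows(
  rows=[
    [1, [0, 0, 0], 0],
    [1, [0, 0, 0], 0],
    [1, [0, 0, 0], 0],
    [1, [0, 0, 0], 0],
    [1, [0, 0, 0], 0],
    [1, [0, 0, 0], 0],
  ],
  newtons=45,
)

```text
t: 15.55
tool_pos: [0.5643, -0.3068, 0.1324]
tool_rot: [2.729, 1.552, 0.001]
contact_force: [-1.2, 0.6, 5.9]
opening: 0.0109
grip_force: 45.5
```

>>> send_rows(
  rows=[
    [1, [0, 0, -0.5], 0],
    [1, [0, 0, -1], 0],
    [1, [0, 0, -1.5], 0],
    [1, [0, 0, -2], 0],
    [1, [0, 0, -3], 0],
    [1, [0, 0, -3], 0],
    [1, [0, 0, -2], 0],
    [1, [0, 0, 0], 0],
  ],
)

```text
t: 16.55
tool_pos: [0.5646, -0.307, 0.2639]
tool_rot: [2.727, 1.551, 0.003]
contact_force: [-0.2, 0.1, -1.1]
opening: 0.0114
grip_force: 44.7
```

>>> send_rows(
  rows=[
    [1, [0, 0, -1], -7],
    [1, [0, 0, -1], -7],
    [1, [0, 0, -1], -7],
    [1, [0, 0, -1], -7],
    [1, [0, 0, 0], -7],
    [1, [0, 0, 0], -7],
    [1, [0, 0, 0], -6.1],
    [1, [0, 0, 0], 0],
    [1, [0, 0, 0], 0],
  ],
)

```text
t: 17.68
tool_pos: [0.5634, -0.3061, 0.2997]
tool_rot: [-1.862, -2.528, 0.0]
contact_force: [-0.6, 0.0, -1.8]
opening: 0.0109
grip_force: 44.6
```

Run:
```python
from h import *
to(.4724,.0836,.24,107.4)
```

```text
t 17.68 pos [ 0.5634 -0.3061  0.2997] head 107.26 tilt [-0.001  0.001 -1.   ] F [-0.56  0.   -1.81] op 0.0109 grip 44.6
shift cm, present axes [39.91  2.88  6.02]
turn -0.14 then shift cm [39.9   2.98  6.02]
```

>>> send_rows(
  rows=[
    [1, [1.5, 0, 0], 0],
    [1, [3, 0.3, 0], 0],
    [1, [4, 0.3, 0], 0],
    [1, [4, 0.3, 0], 0],
    [1, [4, 0.3, 0], 0],
    [1, [4, 0.3, 0], 0],
    [1, [4, 0.3, 0], 0],
    [1, [4, 0.3, 0.5], 0],
    [1, [4, 0.3, 1], 0],
    [1, [3.4, 0.3, 1], 0],
  ],
)

```text
t: 18.92
tool_pos: [0.4813, 0.0463, 0.2757]
tool_rot: [1.861, 2.531, 0.001]
contact_force: [0.3, -0.2, -1.5]
opening: 0.011
grip_force: 44.6
```

>>> send_rows(
  rows=[
    [1, [2.5, 0.2, 1.5], 0],
    [1, [1.5, 0, 1.5], 0],
    [1, [0, 0, 0.5], 0],
    [1, [0, 0, 0], 0],
    [1, [0, 0, 0], 0],
  ],
)

```text
t: 19.55
tool_pos: [0.473, 0.0825, 0.2415]
tool_rot: [1.862, 2.529, 0.001]
contact_force: [-0.2, -0.1, -1.6]
opening: 0.0117
grip_force: 44.5
```

Run:
```python
from h import *
to(.4724,.0836,.214,107.4)
ims={n:ctrl.get_image(n) for n in("scene","top","wrist")}
np.save("ims3.npy",ims,allow_pickle=True)
o=ctrl.get_obs();M=R.from_rotvec(o["tool_rot"]).as_matrix();p=np.array(o["tool_pos"])
for n in("scene","wrist","top"):
    W=pts(ims[n]); Q=(W-p)@M   # tool coords
    k=(abs(Q[...,1])<.02)&(Q[...,2]>-.005)&(Q[...,2]<.14)&(abs(Q[...,0])<.06)
    P=Q[k]; print(n,len(P))
    for lo,hi in((.02,.05),(.05,.12)):
        S=P[(P[:,2]>lo)&(P[:,2]<hi)]
        if len(S)>20: print(lo,len(S),"x range",np.percentile(S[:,0],[1,99]).round(4),"y",np.percentile(S[:,1],[5,50,95]).round(4), "zmax",P[:,2].max())
f=ims["scene"]["frame"][160:330,220:430]
save(ims["scene"],"s3.png",(220,140,430,310),3.7)
```

```text
t 19.55 pos [0.473  0.0825 0.2415] head 107.27 tilt [ 0.001 -0.    -1.   ] F [-0.24 -0.1  -1.56] op 0.0117 grip 44.5
shift cm, present axes [ 0.13 -0.02  2.75]
turn -0.13 then shift cm [ 0.13 -0.02  2.75]
scene 1192
0.02 306 x range [-0.0418  0.0475] y [-0.001   0.0062  0.0085] zmax 0.12697073831767855
0.05 602 x range [-0.0422  0.0475] y [-0.0017  0.0058  0.0087] zmax 0.12697073831767855
wrist 912
0.02 247 x range [0.0452 0.0457] y [-0.0059 -0.0004  0.0049] zmax 0.12450931920306646
0.05 292 x range [0.0453 0.0457] y [-0.0062 -0.001   0.0045] zmax 0.12450931920306646
top 0
```

View pics/s3.png

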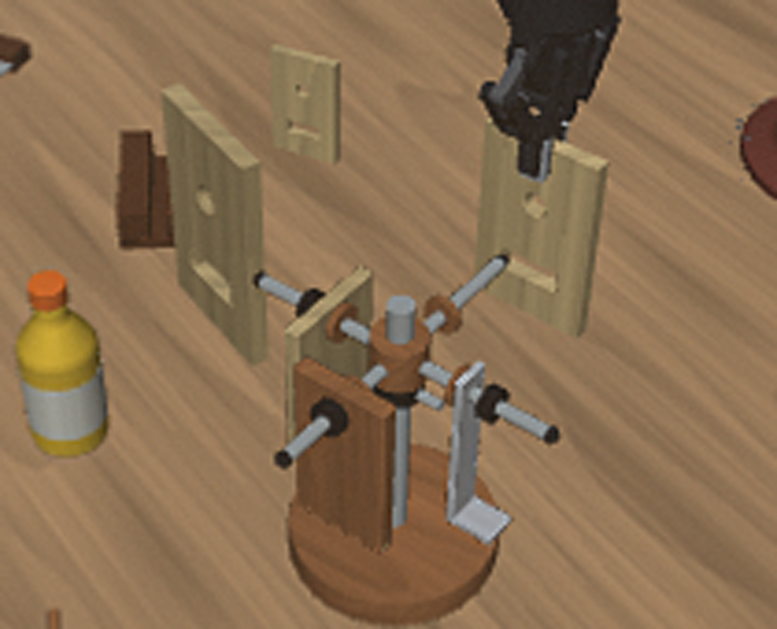

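The scene crop shows the template held square by its top edge. Its hole is at (535,205), in line with and above the branch tip at (502,260). I'll check the branch line in tool axes from these pictures.

Run:
```python
from h import *
ims=np.load("ims3.npy",allow_pickle=True).item(); i1=np.load("ims1.npy",allow_pickle=True).item()
c=np.array([.6203,.130]); a=np.radians(197.4); f=np.array([np.cos(a),np.sin(a)]); l=np.array([np.sin(a),-np.cos(a)]) # l ~ tool x
for nm,I in(("3",ims),("1",i1)):
  for n in I:
    W=pts(I[n]); d=W[...,:2]-c; r=d@f; s=d@l; z=W[...,2]
    for lo,hi in((.06,.08),(.08,.1),(.1,.118)):
        k=(r>lo)&(r<hi)&(abs(s)<.012)&(z>.178)&(z<.199)
        if k.sum()>6: 
            S=s[k];Z=z[k]; A=np.c_[2*S,2*Z,np.ones(len(S))]; q=np.linalg.lstsq(A,S**2+Z**2,rcond=None)[0]
            print(nm,n,lo,k.sum(),"s mean/min/max",(S.mean()*1e3).round(1),(S.min()*1e3).round(1),(S.max()*1e3).round(1),"ztop",(np.percentile(Z,95)*1e3).round(1),"circ",(q[:2]*1e3).round(1),(np.sqrt(q[2]+q[0]**2+q[1]**2)*1e3).round(1))
```

```text
3 scene 0.06 26 s mean/min/max 1.3 -4.6 5.2 ztop 193.3 circ [  0.7 189.3] 3.8
3 scene 0.08 26 s mean/min/max 0.7 -6.1 4.9 ztop 193.4 circ [ -0.4 189. ] 3.9
3 scene 0.1 17 s mean/min/max 1.0 -3.4 4.7 ztop 193.3 circ [  0.9 189.8] 3.3
3 top 0.06 24 s mean/min/max -0.9 -5.6 4.0 ztop 194.5 circ [ -0.6 189. ] 4.6
3 wrist 0.06 623 s mean/min/max -1.4 -7.7 2.7 ztop 193.6 circ [ -2.5 188.8] 4.5
3 wrist 0.08 633 s mean/min/max -1.4 -7.5 2.5 ztop 193.7 circ [ -2.5 188.8] 4.4
3 wrist 0.1 553 s mean/min/max -1.4 -7.6 3.0 ztop 193.7 circ [ -2.5 189.1] 4.3
1 scene 0.06 26 s mean/min/max 0.8 -3.6 4.8 ztop 191.9 circ [  0.3 188.8] 3.4
1 scene 0.08 23 s mean/min/max 0.5 -6.3 4.2 ztop 193.1 circ [ -0.4 188.9] 4.0
1 scene 0.1 19 s mean/min/max 1.0 -3.7 4.8 ztop 194.2 circ [  1.  190.1] 3.5
1 top 0.1 11 s mean/min/max -1.9 -5.3 4.2 ztop 196.0 circ [ -1.2 190.2] 4.9
1 wrist 0.06 463 s mean/min/max -0.8 -7.3 3.3 ztop 193.6 circ [ -2.3 189.1] 4.2
1 wrist 0.08 20 s mean/min/max 2.0 1.6 2.8 ztop 190.0 circ [  0.8 188.6] 1.7
1 wrist 0.1 31 s mean/min/max 2.2 1.3 3.6 ztop 190.5 circ [  2.4 188.3] 1.4
```

>>> send_rows(
  rows=[
    [1, [-0.1, 0, 0.7], -0.1],
    [1, [0, 0, 1], 0],
    [1, [0, 0, 0.7], 0],
    [1, [0, 0, 0.3], 0],
    [1, [0, 1, 0], 0],
    [1, [0, 1, 0], 0],
    [1, [0, 0.5, 0], 0],
    [1, [0, 0, 0], 0],
    [1, [0, 0, 0], 0],
  ],
)

```text
t: 20.82
tool_pos: [0.4965, 0.0897, 0.2138]
tool_rot: [-1.859, -2.533, 0.0]
contact_force: [0.5, 0.1, -1.0]
opening: 0.0111
grip_force: 44.5
```

Run:
```python
from h import *
d=np.array([.056*np.cos(np.radians(197.4))+.6203,.056*np.sin(np.radians(197.4))+.13])
to(*d,.2145,107.4)
```

```text
t 20.82 pos [0.4965 0.0897 0.2138] head 107.44 tilt [-0. -0. -1.] F [ 0.48  0.09 -1.  ] op 0.0111 grip 44.5
shift cm, present axes [ 0.14  7.42 -0.07]
turn 0.04 then shift cm [ 0.14  7.42 -0.07]
```

>>> send_rows(
  rows=[
    [1, [0, 0.3, 0], 0],
    [1, [0, 0.3, 0], 0],
    [1, [0, 0.3, 0], 0],
    [1, [0, 0.3, 0], 0],
  ],
)

```text
t: 21.32
tool_pos: [0.5082, 0.0934, 0.2138]
tool_rot: [1.859, 2.532, 0.0]
contact_force: [-0.2, 1.0, -1.2]
opening: 0.0112
grip_force: 44.6
```

>>> send_rows(
  rows=[
    [1, [0, 0.4, -0.05], 0],
    [1, [0, 0.4, 0], 0],
    [1, [0, 0.4, 0], 0],
    [1, [0, 0.4, 0], 0],
    [1, [0, 0.4, 0], 0],
  ],
)

```text
t: 21.95
tool_pos: [0.5273, 0.0994, 0.2143]
tool_rot: [-1.859, -2.533, 0.0]
contact_force: [-0.2, -0.0, -1.5]
opening: 0.0111
grip_force: 44.6
```

Run:
```python
from h import *
im=ctrl.get_image("scene"); save(im,"s4.png",(260,170,420,290),4.5)
```

```text
(no output)
```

View pics/s4.png

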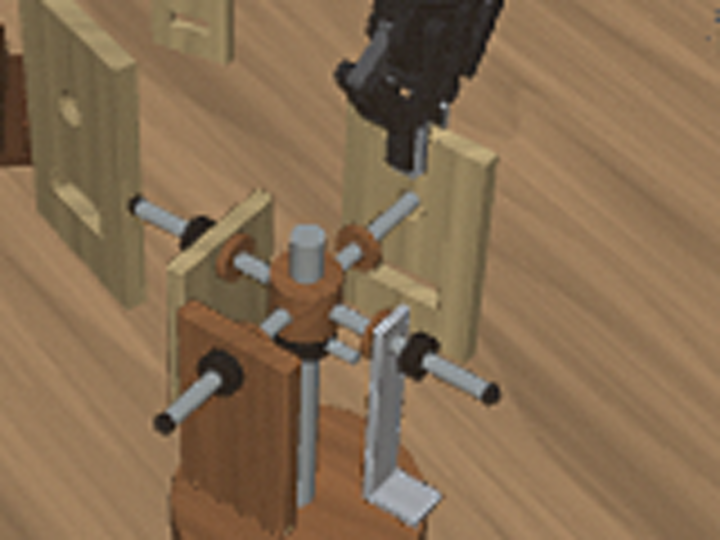

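The rod now disappears into the hole at (412,205) with its black tip hidden, so the template is threaded. I'll push it on.

>>> send_rows(
  rows=[
    [1, [0, 0.4, 0], 0],
    [1, [0, 0.5, 0], 0],
    [1, [0, 0.5, 0], 0],
    [1, [0, 0.5, 0], 0],
    [1, [0, 0.5, 0], 0],
    [1, [0, 0.5, 0], 0],
    [1, [0, 0.4, 0], 0],
    [1, [0, 0.2, 0], 0],
  ],
)

```text
t: 23.0
tool_pos: [0.5607, 0.1099, 0.2143]
tool_rot: [-1.859, -2.533, 0.0]
contact_force: [0.5, 0.5, -1.4]
opening: 0.0112
grip_force: 44.6
```

>>> send_rows(
  rows=[
    [1, [0, 0.2, 0], 0],
    [1, [0, 0.1, 0], 0],
    [1, [0, 0.1, 0], 0],
  ],
)

```text
t: 23.38
tool_pos: [0.5643, 0.111, 0.2143]
tool_rot: [-1.859, -2.532, 0.0]
contact_force: [0.3, -0.9, -0.8]
opening: 0.0113
grip_force: 44.6
```

Run:
```python
from h import *
br()
d=np.array([.056*np.cos(np.radians(197.4))+.6203,.056*np.sin(np.radians(197.4))+.13])
to(*d,.2145,107.4)
```

```text
t 23.38 head 107.44 radial 0.0591 behind -0.0014 push -0.98 side 0.0 Tz 0.02
t 23.38 pos [0.5643 0.111  0.2143] head 107.44 tilt [-0. -0. -1.] F [ 0.3  -0.93 -0.82] op 0.0113 grip 44.6
shift cm, present axes [ 0.14  0.31 -0.02]
turn 0.04 then shift cm [ 0.14  0.31 -0.02]
```

>>> send_rows(
  rows=[
    [1, [0, 0.1, 0], 0],
    [1, [0, 0.1, 0], 0],
    [1, [0, 0, 0], 0],
  ],
)

```text
t: 23.75
tool_pos: [0.5662, 0.1116, 0.2143]
tool_rot: [-1.859, -2.533, 0.0]
contact_force: [-0.0, -1.0, -1.4]
opening: 0.0111
grip_force: 44.6
```

>>> send_rows(
  rows=[
    [1, [0, 0.1, 0], 0],
    [1, [0, 0, 0], 0],
  ],
)

```text
t: 24.0
tool_pos: [0.5672, 0.1119, 0.2143]
tool_rot: [-1.859, -2.532, -0.0]
contact_force: [-1.1, -0.2, -0.9]
opening: 0.0112
grip_force: 44.6
```

>>> send_rows(
  rows=[
    [1, [0, 0.1, 0], 0],
    [1, [0, 0, 0], 0],
  ],
)

```text
t: 24.25
tool_pos: [0.5682, 0.1122, 0.2143]
tool_rot: [1.859, 2.533, -0.0]
contact_force: [0.2, 0.7, -1.7]
opening: 0.0114
grip_force: 44.6
```

>>> send_rows(
  rows=[
    [1, [0, 0.1, 0], 0],
    [1, [0, 0, 0], 0],
  ],
)

```text
t: 24.5
tool_pos: [0.5685, 0.1123, 0.2143]
tool_rot: [-1.858, -2.532, 0.002]
contact_force: [-3.9, -0.4, 1.6]
opening: 0.0115
grip_force: 44.9
```

>>> send_rows(
  rows=[
    [1, [0, 0.1, 0], 0],
    [1, [0, 0, 0], 0],
  ],
)

```text
t: 24.75
tool_pos: [0.5686, 0.1124, 0.2142]
tool_rot: [-1.857, -2.53, 0.006]
contact_force: [-6.9, -1.8, 1.8]
opening: 0.0114
grip_force: 45.3
```

>>> send_rows(
  rows=[
    [1, [0, 0.1, 0], 0],
    [1, [0, 0, 0], 0],
  ],
)

```text
t: 25.0
tool_pos: [0.5688, 0.1124, 0.2142]
tool_rot: [-1.857, -2.529, 0.009]
contact_force: [-10.4, -2.3, 4.6]
opening: 0.0112
grip_force: 45.6
```

>>> send_rows(
  rows=[
    [1, [0, -0.2, 0], 0],
    [1, [0, 0, 0.1], 0],
    [1, [0, 0, 0.1], 0],
    [1, [0, 0, 0], 0],
  ],
)

```text
t: 25.5
tool_pos: [0.5685, 0.1123, 0.2124]
tool_rot: [-1.858, -2.532, 0.002]
contact_force: [-5.2, -1.5, 2.0]
opening: 0.0114
grip_force: 45.1
```

>>> send_rows(
  rows=[
    [1, [0, 0, 0.1], 0],
    [1, [0, 0, 0], 0],
  ],
)

```text
t: 25.75
tool_pos: [0.5685, 0.1123, 0.2114]
tool_rot: [-1.858, -2.532, 0.002]
contact_force: [-5.0, -1.9, 1.8]
opening: 0.0112
grip_force: 45.1
```

>>> send_rows(
  rows=[
    [1, [0, 0, 0.1], 0],
    [1, [0, 0, 0], 0],
  ],
)

```text
t: 26.0
tool_pos: [0.5685, 0.1123, 0.2109]
tool_rot: [-1.858, -2.532, 0.002]
contact_force: [-6.6, -1.7, 4.4]
opening: 0.0114
grip_force: 45.4
```

>>> send_rows(
  rows=[
    [1, [0, -0.05, 0.05], 0],
    [1, [0, 0, 0], 0],
  ],
  newtons=20,
)

```text
t: 26.25
tool_pos: [0.5685, 0.1122, 0.2109]
tool_rot: [1.859, 2.532, -0.001]
contact_force: [-5.6, -1.4, 4.5]
opening: 0.011
grip_force: 45.5
```

>>> send_rows(
  rows=[
    [1.4, [0, 0, 0], 0],
    [1.8, [0, 0, 0], 0],
    [2.4, [0, 0, 0], 0],
    [2.8, [0, 0, 0], 0],
    [2.8, [0, 0, 0], 0],
    [2.8, [0, 0, 0], 0],
  ],
)

```text
t: 27.0
tool_pos: [0.5686, 0.1124, 0.2098]
tool_rot: [1.859, 2.532, 0.0]
contact_force: [0.7, 0.0, -0.1]
opening: 0.0282
grip_force: 0.0
```

Run:
```python
from h import *
to(0,0,0)
im=ctrl.get_image("scene"); np.save("s5.npy",im,allow_pickle=True); save(im,"s5.png",(260,150,420,290),4.2)
```

```text
t 27.0 pos [0.5686 0.1124 0.2098] head 107.44 tilt [ 0.  0. -1.] F [ 0.67  0.01 -0.07] op 0.0282 grip 0.0
shift cm, present axes [  6.32 -57.62  20.97]
```

View pics/s5.png

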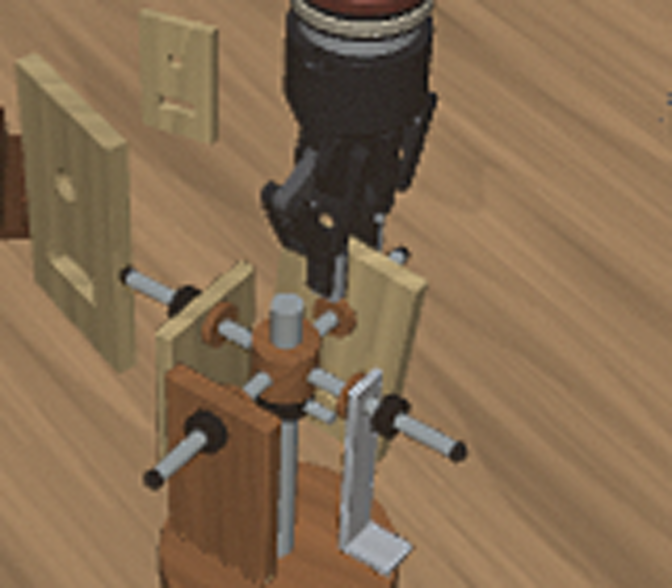

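The template hangs on the branch against its shoulder at (335,318), and the tip shows beyond it at (400,255). The fingers are clear on both sides, so I'll retreat straight up.

>>> send_rows(
  rows=[
    [2.8, [0, 0, -0.5], 0],
    [2.8, [0, 0, -1], 0],
    [2.8, [0, 0, -1.5], 0],
    [2.8, [0, 0, -2], 0],
    [2.8, [0, 0, -3], 0],
    [2.8, [0, 0, -3], 0],
    [2.8, [0, -3, -2], 0],
    [2.8, [0, -5, 0], 0],
    [2.8, [0, -5, 0], 0],
    [2.8, [0, 0, 0], 0],
  ],
)

```text
t: 28.3
tool_pos: [0.4428, 0.073, 0.3419]
tool_rot: [1.858, 2.529, 0.004]
contact_force: [0.8, 0.1, -0.6]
opening: 0.0279
grip_force: 0.0
```

Run:
```python
from h import *
to(0,0,0)
ims={n:ctrl.get_image(n) for n in("scene","wrist","top")}
c=np.array([.6203,.130]); a=np.radians(197.4); f=np.array([np.cos(a),np.sin(a)]); l=np.array([np.sin(a),-np.cos(a)])
for n in ims:
    W=pts(ims[n]); d=W[...,:2]-c; r=d@f; s=d@l; z=W[...,2]
    k=(r>.04)&(r<.075)&(abs(s)<.055)&(z>.21)&(z<.26); 
    if k.sum()>10: print(n,k.sum(),"top edge r",np.percentile(r[k],[3,50,97]).round(4),"s",np.percentile(s[k],[2,98]).round(4),"z",np.percentile(z[k],[50,97]).round(4))
    k=(r>.095)&(r<.125)&(abs(s)<.02)&(z>.17)&(z<.2)
    if k.sum()>5: print(n,"tip s",s[k].mean().round(4),"z",z[k].mean().round(4))
A=np.vstack([ims["scene"]["frame"][130:330,220:430],])
save(ims["scene"],"s6.png",(220,130,430,320),3)
```

```text
t 28.3 pos [0.4428 0.073  0.3419] head 107.39 tilt [ 0.004 -0.    -1.   ] F [ 0.76  0.1  -0.62] op 0.0279 grip 0.0
shift cm, present axes [  6.32 -44.57  34.02]
scene 407 top edge r [0.0466 0.0491 0.0596] s [-0.0395  0.0485] z [0.2284 0.2386]
scene tip s 0.0008 z 0.1899
wrist 4031 top edge r [0.05   0.0608 0.062 ] s [-0.0412  0.0456] z [0.2332 0.2399]
wrist tip s -0.0018 z 0.1919
top 318 top edge r [0.0502 0.0571 0.062 ] s [-0.0395  0.0474] z [0.2335 0.2405]
```

View pics/s6.png

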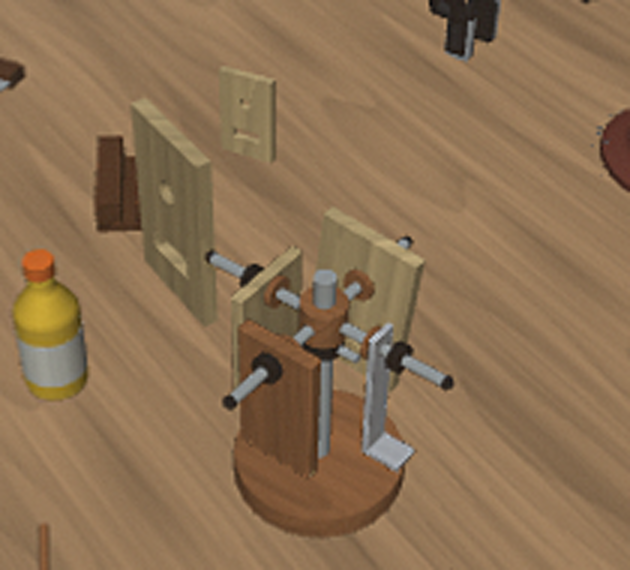

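The template hangs level and flush against the shoulder, with its top edge 50–62 mm from the axis. The branch is still at the front and the robot is clear, so I'm handing in.

```bash
python3 -c "
from station import ctrl
print(ctrl.finish_job())"
```

```text
the job is handed in; nothing more can be done
None
```

The job is handed in at about 28 s: the tree is against its stop, the template hangs by itself on the front branch flush against the shoulder, and the robot is clear; the hand-in returned no verdict.

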